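Lower the reservoir bottle on its ratchet lift

TASK

Stand the screw-cap bottle upright in the cup of the raised bench lift, then press the thumb paddle of the ratchet pawl gently down, through its free play, and hold it, so that the pawl stays clear of the toothed wheel and the bottle's weight lets the drum turn back and the cup sink. When the pointer on the cup comes level with the marker collar on the rod, let the pawl drop home between the teeth, so that the lift holds the bottle at the collar, to within about one tooth. Do not force the paddle, do not push the cup down by hand, and leave the flask and the beaker alone.

Things in the scene. Friction and masses are not known exactly. Their poses are not given: they have to be found in the camera images.
- lift: Bench lift on a 262 x 130 x 12 mm aluminium plate; fixed. Origin on the bench below the drum's axis; x points from its front (wheel, crank, pawl) to its back, y left seen from the front, z up. Grey gear housing 92 mm wide (y -42 to +50), top at z 160 mm; a rack rises from it and carries the cup at x +10, y +95 mm; paddle at x -30, y -130; steel rod, 8 mm thick, top z 218 mm, at x +10, y +147.
- drum (a joint): Turn of the steel ratchet wheel (92 mm across, 24 saw teeth 7 mm deep, axis along the lift's x at z 100 mm) and crank, rad; 0 at the start. Positive = turning back, the cup sinks 22 mm a radian, 5.8 mm a tooth; the pawl stops this, but not winding up. Its brake holds the empty cup even with the pawl lifted; with the bottle in it the cup sinks at 5 to 15 mm/s once the pawl is clear.
- crank_grip (a point): Middle of the black crank handle (19 mm thick, 45 mm long, standing out to the front, 50 mm from the drum's axis), turning with the drum. Only needed to wind the cup up again if it has sunk too far (clockwise seen from the front; the pawl then clicks over the teeth by itself).
- pawl (a joint): Angle of the pawl, a dark steel hook pivoted right of the wheel at lift y -70, z 130 mm, rad. 0 = dropped home behind a tooth, where its spring (0.12 N m) holds it, as at the start; it clears the teeth at 0.10; its firm stop is at 0.115. The thumb lever on the same pin pushes its tail down.
- paddle_top (a point): Middle of the crowned top of the thumb lever's ribbed paddle, 30 mm (lift x) by 26 mm (y), 60 mm right of the pivot seen from the front, 145 mm above the bench at rest. Pressed straight down it has 1 to 11 mm of free play (under 1 N), different each time; then 6 mm more clear the pawl and 6.9 mm more meet a firm stop. That takes 3 to 6 N; over 12 N bends it. Let go, it springs up.
- carriage (a joint): How far the cup with its rack has sunk from its start height, m (0 = start; positive = down; range -0.018 to 0.092). Geared to the drum: the pawl can hold it at every whole multiple of 5.76 mm.
- cup_seat (a point): Centre of the floor of the bottle cup, where the middle of the bottle's underside goes; 200 mm above the bench at the start. Aluminium cup, open to the top, 60 mm across inside at the floor, flaring to 70 mm at the rim, 15 mm deep.
- cup_pointer (a point): Tip of the small dark steel pointer on the left side of the cup, which runs up and down beside the rod.
- collar_mark (a point): Centre of the marker collar, a dark steel ring (22 mm across, 10 mm high, sharp ridge round its middle, small thumb screw to the left) clamped on the rod 35 to 65 mm below the pointer's start height. It stays where it is. The pointer's tip passes 1 mm beside its ridge and does not touch it.
- bottle_mid (a point): Centre, half-way up, of the clear screw-cap bottle with a white label and black cap: 54 mm in diameter, 105 mm high, body straight up to 85 mm, 0.25 to 0.45 kg; stands on the bench. Its z axis points up along it.
- flask_mid (a point): Volumetric flask with stopper (bystander), 62 mm across, 172 mm high; this point is 50 mm above its underside.
- beaker_mid (a point): Glass beaker (bystander), 56 mm across, 70 mm high; this point is half-way up.
Not all that is in view belongs to the job. Several things look just like the part that bears bottle_mid: the one meant starts nearest to the robot's base.

How it is judged:
By the outcome, as a careful person would: the job done as asked, in the order asked, and still so for the second after the job is handed in, with the robot touching nothing.
It also fails if it takes over 72 s, if anything falls off the work surface, if the arm or the gripper's body presses on something with over 40 N, if the wrist force passes 120 N, or if a joint passes its speed limit or range.

ROBOT

A 6-joint arm with a two-finger parallel gripper is mounted at the origin on a cart in front of the work surface, level with it; the furniture and walls round the work are solid. World frame = base frame: x ahead of the robot, y to its left, z up, the work surface at z = 0. Lengths are in m, angles in rad, forces in N, time in s.
With the tool pointing down it reaches from about 0.3 to 0.875 m from the base axis. Payload 6.4 kg.
Tool frame: the origin (TCP) lies between the finger pads; the fingertips stand 8 mm ahead of it and the grasp point (between the pads) lies 11 mm behind it (ctrl.finger_overhang is the distance from the TCP to the fingertips, in m); z points along the fingers, y is the line along which they close (so a half turn about z gives the same grasp; the last joint's range is limited). The gripper opens to 85 mm and grips with 20 to 120 N. Pads are 22 mm wide; open, the fingers measure 114 mm over their backs; the gripper's body (76 mm by 85 mm) begins 54 mm behind the grasp point. The pads swing forward as they close: fully open they stand 13 mm farther back than shut.
Start: joints at [1.064, 0.181, 1.607, -0, 1.354, -0.206], TCP at [0.17, 0.549, 0.239] pointing down, gripper open.
Joint ranges: [-2.99, 2.99], [-0.89, 2.07], [0.3, 2.58], [-1.14, 4.28], [0, 2.63], [-3.12, 3.12]. Speed limits (rad/s): [2.57, 2.57, 3.01, 3.14, 3.14, 3.14].

INTERFACE

Orientations are given as a unit quaternion [w, x, y, z].
In Python, from bench import ctrl, camera gives the robot as it stands.
- The arm moves only by the shell command python3 -m pendant 'ROWS' [OPENING]. ROWS is JSON, a list of rows, each a list of 6 numbers: the shift along the world's x, y, z normalised to -1 to 1, where 1 is 200 mm, then the turn, a rotation vector about the world's x, y, z normalised to -1 to 1, where 1 is pi/2 rad. In form: [[dx, dy, dz, rx, ry, rz], ...]. A call has exactly 10 rows; each row shifts and turns the commanded pose from where the row before left it; what a row does not reach is not made up. A row lasts 1/8 s, in which the tool goes at most 62.5 mm and 10.7 degrees, less where a joint would pass 70% of its speed; a pose out of reach is approached as far as the arm can. A call with a number of a shift or a turn outside -1 to 1 is refused whole. A call with a gripper value outside its range is refused whole. OPENING is the opening, from -1 (shut) to 1 (fully open), set as the call begins (- or left out, the last holds). The fingers move at their own pace and stop on an object; the grip force is fixed at half the most. Time passes only in rows, so rows that do not move let the fingers close, or fill a call up. It gives the time, the measured TCP pose, the force, the opening and the grip force at its end, in the units of the state.
- ctrl.get_obs(): the state, without advancing time (a new reading comes with each control period).
- camera(name): name is "side" or "top"; returns a dict with "color" (384x512x3 uint8, blue, green, red), "fx", "fy", "cx", "cy" (pixels), "xyz" and "rotation" of the camera in the world. Camera axes: x right, y down, z forward; pixel columns grow to the right and rows downward; lengths in m; the calibration is good to about 2 mm. A picture is of the moment at which its call begins. There is no depth.
- ctrl.hand_in(): hands the job in; it is judged then, once.
The state is a dict: "time_s": time; "q": joint angles; "dq": joint speeds; "joint_efforts": joint torques, N m; "eef_pos": TCP position; "eef_rot": TCP orientation; "wrist_force": force on the tool from outside, world axes, zero at the start; "torque": the same for the moment, N m; "opening": opening from 0.0 (shut) to 1.0 (fully open); "grasp_force": force on a finger pad.
Only numpy, scipy, OpenCV 4.12 (cv2) and the standard library are available. Lean on these libraries where they do the work, as an engineer would, in place of code of your own. Each camera call takes 0.05 s, during which the arm holds its last target. There are 200 camera calls.

## Working session

There is one attempt and no reset: what is moved stays moved. The work goes in short steps, Python scripts to look and compute and a shell command to move; the robot and the scene stay as the last step left them, time stands still between calls to the robot, and variables do not carry over. Pictures are saved under pics/ and viewed, at most 10 in all, crops included, and the job is handed in when it is done.

```bash
mkdir -p pics; ls; cat > h.py <<'E'
import numpy as np, cv2
from bench import ctrl, camera
def snap(n,f):
    c=camera(n); cv2.imwrite('pics/'+f+'.png',c['color']); np.save('pics/'+f+'.npy',c,allow_pickle=True); return c
def load(f): return np.load('pics/'+f+'.npy',allow_pickle=True).item()
def ray(c,u,v):
    d=np.array(c['rotation'])@np.array([(u-c['cx'])/c['fx'],(v-c['cy'])/c['fy'],1.]); return np.array(c['xyz']),d/np.linalg.norm(d)
def onz(c,u,v,z):
    o,d=ray(c,u,v); return o+d*(z-o[2])/d[2]
def tri(c1,p1,c2,p2):
    o1,d1=ray(c1,*p1);o2,d2=ray(c2,*p2)
    s=np.linalg.lstsq(np.stack([d1,-d2],1),o2-o1,rcond=None)[0]
    a=o1+s[0]*d1;b=o2+s[1]*d2; return (a+b)/2,np.linalg.norm(a-b)
def proj(c,p):
    q=np.array(c['rotation']).T@(np.array(p)-c['xyz']); return c['cx']+c['fx']*q[0]/q[2],c['cy']+c['fy']*q[1]/q[2]
E
python3 - <<'E'
from h import *
for n in('side','top'):
    c=snap(n,n+'0'); print(n,c['fx'],c['cx'],c['cy'],c['xyz'],np.round(c['rotation'],3).tolist())
a=np.hstack([cv2.imread('pics/side0.png'),cv2.imread('pics/top0.png')])
for n in('side','top'): cv2.imwrite(f'pics/{n}0b.png',cv2.resize(cv2.imread(f'pics/{n}0.png'),(800,600),interpolation=cv2.INTER_CUBIC))
E
```

```text
pics
side 386.2573417661537 250.4093445035033 181.63808968689995 [ 0.22862886 -0.9048479   0.86038894] [-0.44, 0.886, -0.131, 0.065]
top 475.83455350342604 258.1637024915327 193.1433107321597 [ 0.29562537 -0.00762399  1.31525976] [-0.058, 0.707, -0.703, 0.058]
```

```bash
sed -i "s/^def snap/from scipy.spatial.transform import Rotation as R_\ndef snap/; s/    c=camera(n);/    c=dict(camera(n)); w,x,y,z=c['rotation']; c['rotation']=R_.from_quat([x,y,z,w]).as_matrix();/; s/'.npy',c,/'.npy',np.array(c,dtype=object),/" h.py
python3 - <<'E'
from h import *
for n in('side','top'):
    c=snap(n,n+'0'); print(c['rotation'].round(2).tolist()); cv2.imwrite(f'pics/{n}0b.png',cv2.resize(c['color'],(800,600),interpolation=cv2.INTER_CUBIC))
E
```

```text
[[0.96, -0.18, 0.23], [-0.29, -0.58, 0.76], [-0.0, -0.8, -0.61]]
[[0.01, -0.99, 0.16], [-1.0, -0.01, -0.0], [0.0, -0.16, -0.99]]
```

View pics/side0b.png

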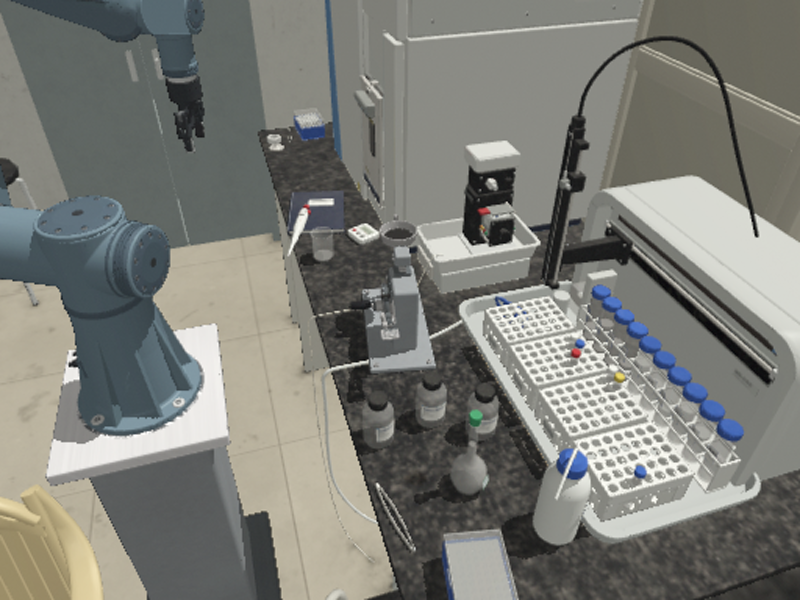

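View pics/top0b.png

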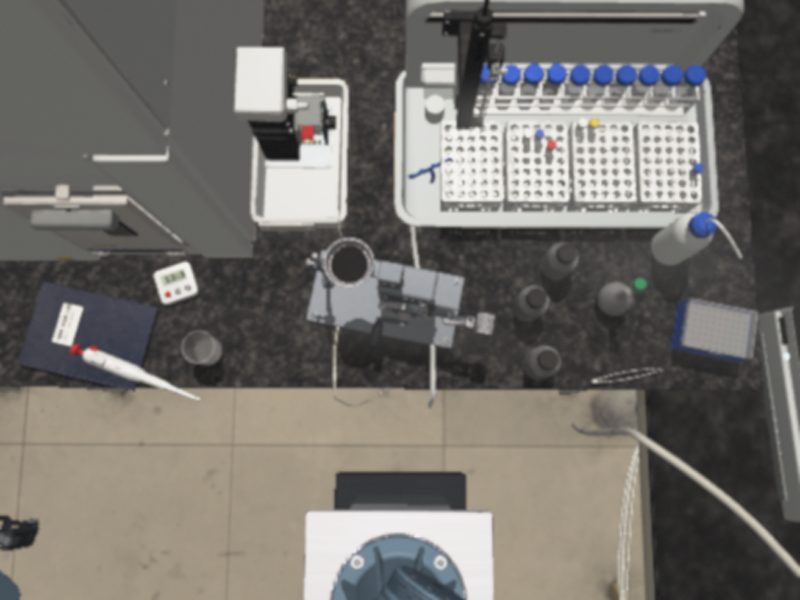

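```bash
python3 - <<'E'
from h import *
s=load('side0')['color'];t=load('top0')['color']
a=cv2.resize(s[130:290,190:320],None,fx=3.07,fy=3.75,interpolation=cv2.INTER_CUBIC)
b=cv2.resize(t[140:260,190:390],(400,240),interpolation=cv2.INTER_CUBIC)
b2=cv2.resize(t[145:235,190:320],(400,277),interpolation=cv2.INTER_CUBIC)
out=np.zeros((600,800,3),np.uint8);out[:,:a.shape[1]]=a[:600,:399];out[:240,400:]=b;out[300:577,400:]=b2
cv2.imwrite('pics/crop0.png',out)
E
```

```text
(no output)
```

View pics/crop0.png

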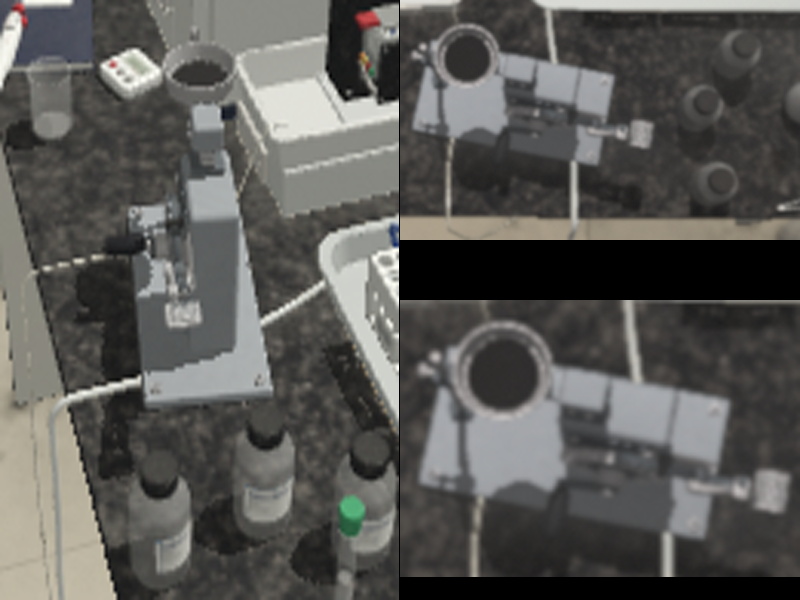

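```bash
python3 - <<'E'
from h import *
s=load('side0');t=load('top0')
P={'paddle':((249.9,214.0),(311.2,207.1)),'cuprim':((255.5,149.2),(223.5,167.7)),'bottlecap':((241.5,253),(350.5,230)),
'b2':((276.5,241),(343,192.5)),'b3':((310.5,247.5),(361,162))}
r={}
for k,(a,b) in P.items():
    p,e=tri(s,a,t,b); r[k]=p; print(k,p.round(4),round(e,4),np.hypot(*p[:2]).round(3))
# paddle and cup -> lift yaw
d=r['cuprim']-r['paddle']; yaw=np.arctan2(d[1],d[0])-np.arctan2(225,40); print('yaw',yaw,'dist',np.hypot(*d[:2]))
c,q=np.cos(yaw),np.sin(yaw);L=np.array([[c,-q],[q,c]])
o=r['cuprim'][:2]-L@[.010,.095]; print('origin',o)
for n,z in(('rod',.218),('ptr',.19)):
    p=np.r_[o+L@[.010,.147],z]; print(n,p,proj(s,p),proj(t,p))
p=np.r_[o+L@[.010,.147],.15];print(proj(s,p),proj(t,p))
# image of flask, beaker
from bench import ctrl
ob=ctrl.get_obs();print(ob['time_s'],ob['eef_rot'],ob['opening'],ctrl.finger_overhang)
E
```

```text
paddle [ 0.4572 -0.1401  0.1406] 0.0026 0.478
cuprim [0.5413 0.0752 0.2064] 0.0014 0.546
bottlecap [ 0.4035 -0.2429  0.1078] 0.0026 0.471
b2 [ 0.5029 -0.2271  0.1058] 0.0077 0.552
b3 [ 0.5821 -0.2757  0.1062] 0.0045 0.644
yaw -0.19617405295435342 dist 0.23111812932140108
origin [ 0.51295458 -0.01605576]
rod [0.55141575 0.12617553 0.218     ] (np.float64(253.58150456494363), np.float64(137.5972307697945)) (np.float64(201.69177253226883), np.float64(162.04426369051214))
ptr [0.55141575 0.12617553 0.19      ] (np.float64(253.53965248353015), np.float64(144.9890882968933)) (np.float64(203.03598853753022), np.float64(164.6825721420075))
(np.float64(253.48177118344566), np.float64(155.2120045595405)) (np.float64(204.84817222654218), np.float64(168.23936623140133))
0.2 [-1.84468213e-04  1.49841913e-01  9.88709827e-01 -4.95572978e-04] 0.9984506629327161 0.008
```

```bash
python3 - <<'E'
from h import *
s=load('side0');t=load('top0')
def en(im):
    g=im.astype(float); lo,hi=np.percentile(g,1),np.percentile(g,99); return np.clip((g-lo)/(hi-lo)*255,0,255).astype(np.uint8)
a=cv2.resize(en(s['color'][132:182,238:278]),(400,500),interpolation=cv2.INTER_NEAREST)
b=cv2.resize(en(t['color'][148:188,190:222]),(400,500),interpolation=cv2.INTER_NEAREST)
cv2.imwrite('pics/crop1.png',np.hstack([a,b]))
E
```

```text
(no output)
```

View pics/crop1.png

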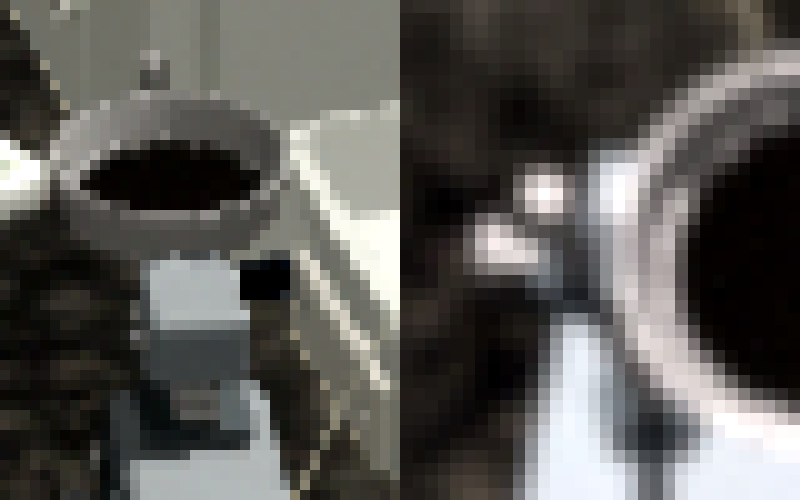

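```bash
python3 - <<'E'
from h import *
t=load('top0');g=t['color'].sum(2)//3
print('      ',*[f'{u:3d}' for u in range(193,216)])
for v in range(158,180): print(v,'  ',*[f'{x:3d}' for x in g[v,193:216]])
s=load('side0')
c,q=np.cos(-.196),np.sin(-.196);L=np.array([[c,-q],[q,c]]);o=np.array([.51295,-.01606])
for z in (.218,.17,.16,.15,.14): 
  for y in(.136,.147,.158): print(z,y,np.round(proj(t,np.r_[o+L@[.01,y],z]),1),end=' ')
  print([np.round(proj(t,np.r_[o+L@[.01+dx,.147],z]),1).tolist() for dx in(-.011,.011)])
E
```

```text
193 194 195 196 197 198 199 200 201 202 203 204 205 206 207 208 209 210 211 212 213 214 215
158     64  66  65  61  57  52  52  52  54  53  54  57  61  65  65  68  89 119 131 114  91  80  82
159     65  67  66  61  58  56  56  56  55  54  53  58  69  80  83  91 116 137 124  94  80  80  89
160     63  66  66  63  61  61  63  64  65  60  58  65  92 118 126 132 144 139 107  82  80  82  87
161     57  62  63  63  60  61  72  92 104  92  71  77 115 150 161 163 151 120  89  81  84  81  71
162     52  55  58  58  53  62  92 134 155 140  98  87 126 160 172 167 141 102  90  96  90  72  55
163     46  49  52  51  53  65 106 156 182 165 114  96 132 164 177 166 125  97 112 122  94  62  47
164     45  46  51  60  67  69  94 136 160 147 106 101 133 159 173 161 116 102 128 135  90  52  47
165     47  50  65  93 110  97  81  94 110 106  89  99 122 141 156 148 112 111 130 120  75  48  45
166     54  60  84 126 151 134 103  89  84  80  77  90 107 123 140 137 113 127 137  99  59  46  46
167     61  67  93 138 166 161 145 128 101  81  73  80  98 120 138 133 115 134 140  91  50  45  45
168     64  72  92
[... 1012 characters left out ...]
04 144 164 165 153 128 104  86  90 123 152 155 153 147 125
179     58  55  51  47  47  50  56  76 117 154 166 164 150 123 106  90  82  99 127 147 154 154 147
0.218 0.136 [206.2 163. ] 0.218 0.147 [201.7 162.1] 0.218 0.158 [197.1 161.1] [[200.7, 166.5], [202.7, 157.6]]
0.17 0.136 [208.3 167.4] 0.17 0.147 [204.  166.5] 0.17 0.158 [199.6 165.6] [[203.0, 170.8], [204.9, 162.2]]
0.16 0.136 [208.7 168.3] 0.16 0.147 [204.4 167.4] 0.16 0.158 [200.1 166.5] [[203.4, 171.6], [205.4, 163.1]]
0.15 0.136 [209.1 169.1] 0.15 0.147 [204.8 168.3] 0.15 0.158 [200.6 167.4] [[203.9, 172.5], [205.8, 164.0]]
0.14 0.136 [209.5 170. ] 0.14 0.147 [205.3 169.1] 0.14 0.158 [201.  168.3] [[204.3, 173.3], [206.2, 164.9]]
```

```bash
python3 -m pendant '[[0.146,-0.264,0,0,0,0],[0.146,-0.264,0,0,0,0],[0.146,-0.264,0,0,0,0],[0.146,-0.264,0,0,0,0],[0.146,-0.264,0,0,0,0],[0.146,-0.264,0,0,0,0],[0.146,-0.264,0,0,0,0],[0.146,-0.264,0,0,0,0],[0,-0.264,0,0,0,0],[0,-0.264,0,0,0,0]]' 1
python3 -m pendant '[[0,-0.264,0,0,0,0],[0,-0.264,0,0,0,0],[0,-0.264,0,0,0,0],[0,-0.264,0,0,0,0],[0,-0.264,0,0,0,0],[0,0,0,0,0,0],[0,0,-0.1,0,0,0],[0,0,-0.1,0,0,0],[0,0,0,0,0,0],[0,0,0,0,0,0]]' 1
python3 - <<'E'
from h import *
t=snap('top','top1');s=snap('side','side1')
out=np.hstack([cv2.resize(s['color'][150:330,190:350],(400,450)),cv2.resize(t['color'][140:280,280:420],(400,450))])
cv2.imwrite('pics/c1.png',out)
E
```

```text
time_s: 1.45
eef_pos: [0.4038, 0.0194, 0.2392]
eef_rot: [0.0, 0.15, 0.989, -0.0]
wrist_force: [0.3, -0.7, 0.3]
opening: 0.998
grasp_force: 0.0
time_s: 2.7
eef_pos: [0.4043, -0.2424, 0.2]
eef_rot: [0.0, 0.149, 0.989, -0.0]
wrist_force: [0.8, 0.2, 0.6]
opening: 1.001
grasp_force: 0.0
```

View pics/c1.png

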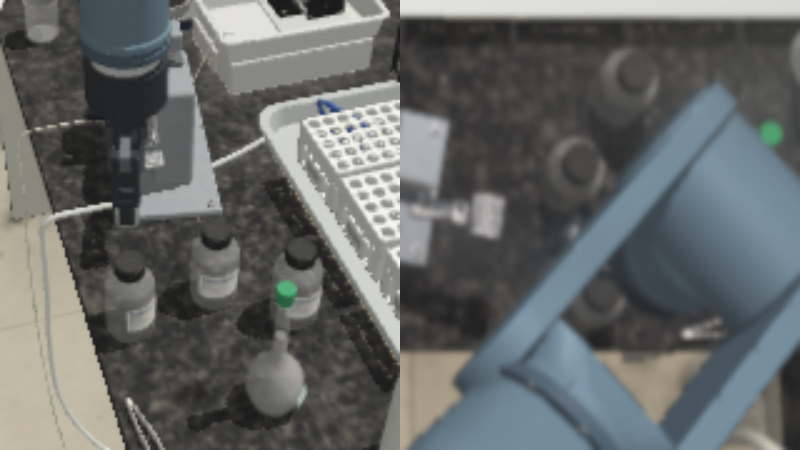

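```bash
python3 -m pendant '[[0,0,-0.142,0,0,0],[0,0,-0.142,0,0,0],[0,0,-0.142,0,0,0],[0,0,-0.142,0,0,0],[0,0,-0.142,0,0,0],[0,0,0,0,0,0],[0,0,0,0,0,0],[0,0,0,0,0,0],[0,0,0,0,0,0],[0,0,0,0,0,0]]' 1
python3 -m pendant '[[0,0,0,0,0,0],[0,0,0,0,0,0],[0,0,0,0,0,0],[0,0,0,0,0,0],[0,0,0,0,0,0],[0,0,0,0,0,0],[0,0,0,0,0,0],[0,0,0,0,0,0],[0,0,0,0,0,0],[0,0,0,0,0,0]]' -1
```

```text
time_s: 4.05
eef_pos: [0.4042, -0.243, 0.0578]
eef_rot: [0.0, 0.15, 0.989, -0.0]
wrist_force: [-0.4, -0.0, 0.3]
opening: 0.999
grasp_force: 0.0
time_s: 5.3
eef_pos: [0.4041, -0.243, 0.0576]
eef_rot: [0.0, 0.15, 0.989, -0.0]
wrist_force: [-1.8, 0.7, 5.1]
opening: 0.615
grasp_force: 62.4
```

```bash
python3 -m pendant '[[0,0,0.1,0,0,0],[0,0,0.2,0,0,0],[0,0,0.25,0,0,0],[0,0,0.25,0,0,0],[0,0,0.25,0,0,0],[0,0,0.2,0,0,0],[0,0,0.1,0,0,0],[0,0,0,0,0,0],[0.04,0.1,0,0,0,0],[0.08,0.19,0,0,0,0]]'
python3 -m pendant '[[0.085,0.2,0,0,0,0],[0.085,0.2,0,0,0,0],[0.085,0.2,0,0,0,0],[0.085,0.2,0,0,0,0],[0.085,0.2,0,0,0,0],[0.08,0.19,0,0,0,0],[0.06,0.11,0,0,0,0],[0,0,0,0,0,0],[0,0,0,0,0,0],[0,0,0,0,0,0]]'
python3 - <<'E'
from h import *
t=snap('top','top2');s=snap('side','side2')
out=np.hstack([cv2.resize(s['color'][90:220,200:310],(400,473),interpolation=cv2.INTER_CUBIC),cv2.resize(t['color'][100:230,160:270],(400,473),interpolation=cv2.INTER_CUBIC)])
cv2.imwrite('pics/c2.png',out)
from bench import ctrl
print(ctrl.get_obs()['opening'])
p=ctrl.get_obs()['eef_pos'];print(proj(s,[p[0],p[1],p[2]-.058]),proj(s,[.5413,.0752,.215]))
E
```

```text
time_s: 6.55
eef_pos: [0.4272, -0.1845, 0.3247]
eef_rot: [-0.002, 0.151, 0.989, 0.001]
wrist_force: [0.5, 0.3, -3.4]
opening: 0.61
grasp_force: 64.1
time_s: 7.8
eef_pos: [0.5405, 0.0744, 0.3266]
eef_rot: [-0.001, 0.15, 0.989, -0.0]
wrist_force: [-0.5, -0.0, -4.2]
opening: 0.612
grasp_force: 64.4
0.6134051954430951
(np.float64(255.3449438653385), np.float64(131.95227579650873)) (np.float64(255.30974134680486), np.float64(146.92284719707246))
```

View pics/c2.png

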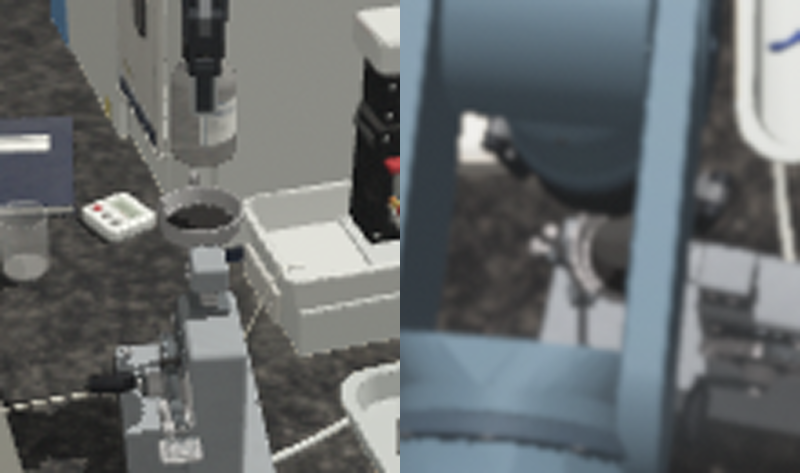

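```bash
python3 -m pendant '[[0.005,0.004,-0.06,0,0,0],[0,0,-0.06,0,0,0],[0,0,-0.06,0,0,0],[0,0,-0.05,0,0,0],[0,0,-0.03,0,0,0],[0,0,-0.02,0,0,0],[0,0,-0.02,0,0,0],[0,0,-0.01,0,0,0],[0,0,-0.01,0,0,0],[0,0,0,0,0,0]]'
```

```text
time_s: 9.15
eef_pos: [0.5419, 0.076, 0.2632]
eef_rot: [-0.0, 0.15, 0.989, -0.0]
wrist_force: [1.2, 0.1, -3.3]
opening: 0.613
grasp_force: 64.4
```

```bash
python3 -m pendant '[[0,0,-0.005,0,0,0],[0,0,-0.005,0,0,0],[0,0,-0.005,0,0,0],[0,0,-0.005,0,0,0],[0,0,0,0,0,0],[0,0,0,0,0,0],[0,0,0,0,0,0],[0,0,0,0,0,0],[0,0,0,0,0,0],[0,0,0,0,0,0]]'
```

```text
time_s: 10.4
eef_pos: [0.542, 0.076, 0.2593]
eef_rot: [0.0, 0.15, 0.989, 0.0]
wrist_force: [-1.0, 0.1, -3.2]
opening: 0.613
grasp_force: 64.4
```

```bash
python3 -m pendant '[[0,0,-0.005,0,0,0],[0,0,0,0,0,0],[0,0,-0.003,0,0,0],[0,0,0,0,0,0],[0,0,0,0,0,0],[0,0,0,0,0,0],[0,0,0,0,0,0],[0,0,0,0,0,0],[0,0,0,0,0,0],[0,0,0,0,0,0]]'
```

```text
time_s: 11.65
eef_pos: [0.5419, 0.076, 0.2577]
eef_rot: [-0.0, 0.15, 0.989, -0.0]
wrist_force: [-0.0, -0.4, -4.8]
opening: 0.61
grasp_force: 64.4
```

```bash
python3 -m pendant '[[0,0,-0.004,0,0,0],[0,0,0,0,0,0],[0,0,0,0,0,0],[0,0,0,0,0,0],[0,0,0,0,0,0],[0,0,0,0,0,0],[0,0,0,0,0,0],[0,0,0,0,0,0],[0,0,0,0,0,0],[0,0,0,0,0,0]]'
python3 -m pendant '[[0,0,0,0,0,0],[0,0,0,0,0,0],[0,0,0,0,0,0],[0,0,0.05,0,0,0],[0,0,0.15,0,0,0],[0,0,0.2,0,0,0],[0,0,0.2,0,0,0],[0,0,0.2,0,0,0],[0,0,0,0,0,0],[0,0,0,0,0,0]]' 1
```

```text
time_s: 12.9
eef_pos: [0.5422, 0.0759, 0.2574]
eef_rot: [0.0, 0.15, 0.989, -0.0]
wrist_force: [-2.7, -0.5, 5.6]
opening: 0.613
grasp_force: 64.7
time_s: 14.15
eef_pos: [0.5418, 0.076, 0.4167]
eef_rot: [-0.0, 0.15, 0.989, -0.0]
wrist_force: [-0.9, -1.3, -0.7]
opening: 0.999
grasp_force: 0.0
```

```bash
python3 -m pendant '[[-0.084,-0.2145,0,0,0,0],[-0.084,-0.2145,0,0,0,0],[-0.084,-0.2145,0,0,0,0],[-0.084,-0.2145,0,0,0,0],[-0.084,-0.2145,0,0,0,0],[0,0,-0.22,0,0,0],[0,0,-0.22,0,0,0],[0,0,-0.22,0,0,0],[0,0,-0.22,0,0,0],[0,0,-0.22,0,0,0]]' -1
python3 - <<'E'
from h import *
t=snap('top','top3');s=snap('side','side3')
def f(c,a,b,k): return cv2.resize(c['color'][a:a+100,b:b+80],(400,500),interpolation=cv2.INTER_CUBIC)
cv2.imwrite('pics/c3.png',np.hstack([f(s,110,215,5),f(t,120,180,5)]))
E
```

```text
time_s: 15.4
eef_pos: [0.4568, -0.1379, 0.1942]
eef_rot: [-0.001, 0.15, 0.989, 0.0]
wrist_force: [-0.2, 0.5, -0.7]
opening: 0.0
grasp_force: 0.0
```

View pics/c3.png

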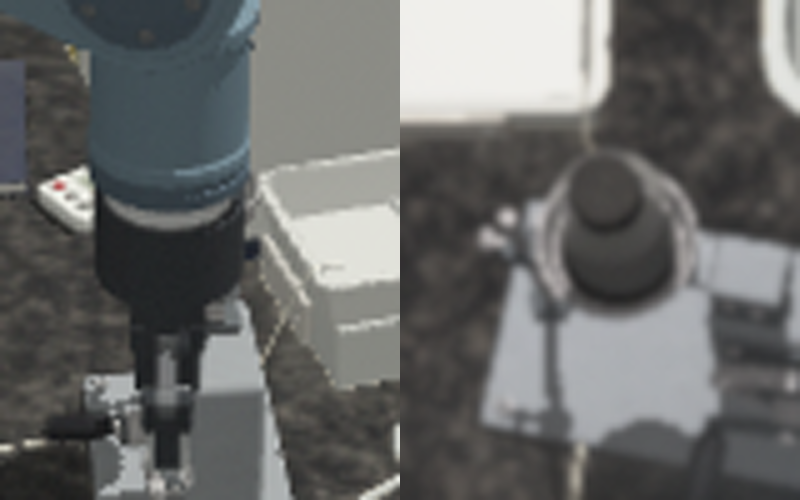

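```bash
cat > m.py <<'E'
from h import *
import sys
from bench import ctrl
f=[]
c=snap('top','x'); 
o=ctrl.get_obs(); f.append(o['wrist_force'])
a=load('top3')
def track(u0,v0,w,h,d):
    # sub-pixel shift by template match + parabola
    T=a['color'][v0:v0+h,u0:u0+w]; S=c['color'][v0-d:v0+h+d,u0-d:u0+w+d]
    k=8; T=cv2.resize(T,None,fx=k,fy=k,interpolation=cv2.INTER_CUBIC);S=cv2.resize(S,None,fx=k,fy=k,interpolation=cv2.INTER_CUBIC)
    m=cv2.matchTemplate(S,T,cv2.TM_CCOEFF_NORMED);_,q,_,l=cv2.minMaxLoc(m); return l[0]/k-d,l[1]/k-d,q
du,dv,q=track(211,148,22,16,8)
p=np.array([.5418,.0755,.305]); g=(np.array(proj(a,p-[0,0,.05]))-proj(a,p))/50
print('cap shift',round(du,2),round(dv,2),round(q,3),'drop mm',round(float(np.dot(g,[du,dv])/g@g if 0 else np.dot(g,[du,dv])/np.dot(g,g)),1),'t',o['time_s'],'z',round(o['eef_pos'][2],4),'F',np.round(o['wrist_force'],1))
E
python3 -m pendant '[[0.005,0,-0.1,0,0,0],[0,0,-0.08,0,0,0],[0,0,-0.045,0,0,0],[0,0,0,0,0,0],[0,0,0,0,0,0],[0,0,0,0,0,0],[0,0,-0.01,0,0,0],[0,0,0,0,0,0],[0,0,-0.01,0,0,0],[0,0,0,0,0,0]]' ; python3 m.py
```

```text
time_s: 16.75
eef_pos: [0.459, -0.1388, 0.1481]
eef_rot: [0.0, 0.15, 0.989, -0.0]
wrist_force: [-1.3, -0.5, 3.0]
opening: 0.006
grasp_force: 1.5
cap shift 0.0 0.0 0.999 drop mm 0.0 t 16.8 z 0.1481 F [-1.  -1.7  2.6]
```

```bash
python3 -m pendant '[[0,0,-0.005,0,0,0],[0,0,0,0,0,0],[0,0,0,0,0,0],[0,0,-0.005,0,0,0],[0,0,0,0,0,0],[0,0,0,0,0,0],[0,0,0,0,0,0],[0,0,0,0,0,0],[0,0,0,0,0,0],[0,0,0,0,0,0]]' ; python3 m.py
```

```text
time_s: 18.05
eef_pos: [0.4591, -0.1385, 0.146]
eef_rot: [0.0, 0.15, 0.989, -0.0]
wrist_force: [0.0, -3.0, 2.8]
opening: -0.001
grasp_force: 1.8
cap shift 0.0 0.0 0.999 drop mm 0.0 t 18.1 z 0.1459 F [ 0.9 -3.2  3.2]
```

```bash
python3 -m pendant '[[0,0,-0.005,0,0,0],[0,0,0,0,0,0],[0,0,0,0,0,0],[0,0,0,0,0,0],[0,0,0,0,0,0],[0,0,-0.004,0,0,0],[0,0,0,0,0,0],[0,0,0,0,0,0],[0,0,0,0,0,0],[0,0,0,0,0,0]]' ; python3 m.py
```

```text
time_s: 19.35
eef_pos: [0.459, -0.1385, 0.1441]
eef_rot: [0.0, 0.15, 0.989, 0.0]
wrist_force: [1.0, -2.1, 3.4]
opening: 0.003
grasp_force: 1.6
cap shift 0.0 0.0 0.999 drop mm 0.0 t 19.4 z 0.1441 F [ 1.2 -2.9  3.6]
```

```bash
python3 -m pendant '[[0,0,-0.004,0,0,0],[0,0,0,0,0,0],[0,0,0,0,0,0],[0,0,0,0,0,0],[0,0,0,0,0,0],[0,0,-0.004,0,0,0],[0,0,0,0,0,0],[0,0,0,0,0,0],[0,0,0,0,0,0],[0,0,0,0,0,0]]' ; python3 m.py
```

```text
time_s: 20.65
eef_pos: [0.4589, -0.1385, 0.1425]
eef_rot: [-0.0, 0.15, 0.989, -0.0]
wrist_force: [-0.4, -3.1, 3.3]
opening: 0.001
grasp_force: 1.8
cap shift 0.38 1.25 0.989 drop mm 11.9 t 20.7 z 0.1425 F [ 0.4 -2.1  3.7]
```

```bash
python3 -m pendant '[[0,0,0,0,0,0],[0,0,0,0,0,0],[0,0,0,0,0,0],[0,0,0,0,0,0],[0,0,0,0,0,0],[0,0,0,0,0,0],[0,0,0,0,0,0],[0,0,0,0,0,0],[0,0,0,0,0,0],[0,0,0,0,0,0]]' ; python3 m.py
```

```text
time_s: 21.95
eef_pos: [0.4589, -0.1385, 0.1425]
eef_rot: [0.0, 0.15, 0.989, 0.0]
wrist_force: [0.4, -3.4, 2.8]
opening: -0.0
grasp_force: 1.8
cap shift 1.0 2.75 0.977 drop mm 26.7 t 22.0 z 0.1425 F [ 0.3 -3.5  3.4]
```

```bash
python3 -m pendant '[[0,0,0,0,0,0],[0,0,0,0,0,0],[0,0,0,0,0,0],[0,0,0,0,0,0],[0,0,0,0,0,0],[0,0,0.15,0,0,0],[0,0,0.15,0,0,0],[-0.25,0,0,0,0,0],[-0.25,0,0,0,0,0],[-0.2,0,0,0,0,0]]' ; python3 m.py; python3 - <<'E'
from h import *
t=snap('top','top4');s=snap('side','side4')
def en(im):
    g=im.astype(float); lo,hi=np.percentile(g,1),np.percentile(g,99); return np.clip((g-lo)/(hi-lo)*255,0,255).astype(np.uint8)
a=cv2.resize(en(s['color'][122:182,236:284]),(400,500),interpolation=cv2.INTER_NEAREST)
b=cv2.resize(en(t['color'][150:190,190:222]),(400,500),interpolation=cv2.INTER_NEAREST)
cv2.imwrite('pics/c4.png',np.hstack([a,b]))
g=t['color'].sum(2)//3
print('      ',*[f'{u:3d}' for u in range(193,216)])
for v in range(158,180): print(v,'  ',*[f'{x:3d}' for x in g[v,193:216]])
E
```

```text
time_s: 23.25
eef_pos: [0.317, -0.1369, 0.2013]
eef_rot: [-0.001, 0.149, 0.989, 0.001]
wrist_force: [0.5, -1.1, 0.1]
opening: -0.002
grasp_force: 0.0
cap shift 1.25 3.75 0.973 drop mm 36.1 t 23.3 z 0.2005 F [ 1.9  1.6 -1.2]
       193 194 195 196 197 198 199 200 201 202 203 204 205 206 207 208 209 210 211 212 213 214 215
158     69  70  70  67  61  56  56  56  57  56  58  60  66  67  70  66  61  58  58  65  85 103 102
159     70  72  70  66  62  60  60  60  59  57  58  62  74  86  88  84  77  69  69  85 112 123 106
160     68  72  72  68  65  65  66  69  69  64  60  71  99 126 136 132 125 113 108 124 142 133  98
161     62  66  68  66  63  65  77  99 111  98  76  82 123 161 173 173 166 156 152 153 152 127  89
162     55  58  62  62  59  66 100 143 167 149 105  93 135 173 189 192 186 183 176 160 139 113  85
163     50  52  54  55  56  70 114 166 195 177 122 103 142 175 190 194 191 194 179 149 124 106  84
164     48  50  55  65  71  74 101 145 172 158 113 108 142 168 174 171 179 188 167 134 117 104  84
165     51  54  69 100 117 104  87 101 118 113  95 107 132 146 154 155 170 174 142 1
[... 700 characters left out ...]
 69  68
173     67  61  58  54  54  57  61  60  67  95 120 117  96  82 106 148 162 139 146 150 103  64  61
174     63  60  59  55  55  59  63  64  76 119 155 158 133 101  96 128 151 145 144 146 108  66  57
175     58  58  57  53  52  55  59  63  83 129 168 175 157 121  94 110 146 157 141 137 116  73  50
176     56  58  57  53  49  50  54  62  90 137 172 179 167 136 102 105 145 166 147 142 135  87  49
177     59  61  58  53  47  48  51  64  99 145 174 179 170 144 110 100 134 162 156 153 150 107  59
178     62  62  58  51  47  49  53  71 112 155 175 177 164 137 112  96 110 141 158 155 149 124  75
179     63  59  54  50  51  53  58  81 125 165 178 177 161 131 113  98  93 116 149 163 154 136  88
```

View pics/c4.png

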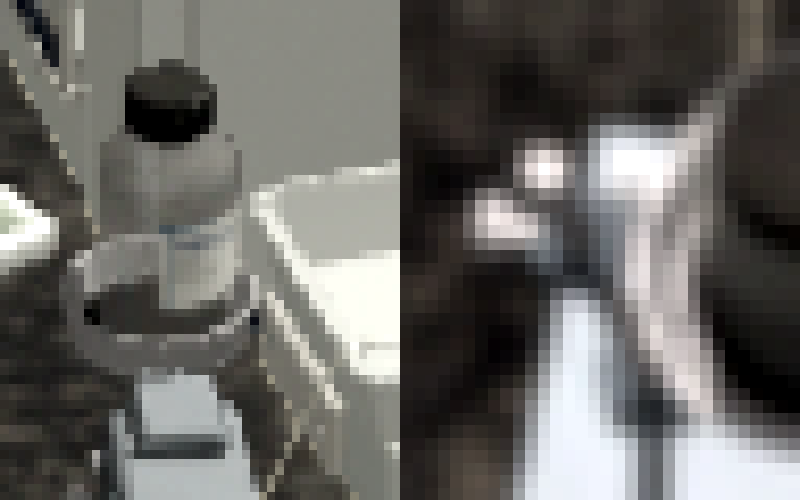

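```bash
cat > sd.py <<'E'
from h import *
def drop(f):
    a=load('side0')['color'];cc=load(f);c=cc['color'];k=8;res=[]
    for (u0,v0,w,h,p0) in((246,152,20,6,[.5418-.01,.0755-.036,.205]),(252,157,12,12,[.53,.03,.2])):
        T=cv2.resize(a[v0:v0+h,u0:u0+w],None,fx=k,fy=k,interpolation=cv2.INTER_CUBIC)
        S=cv2.resize(c[v0-2:v0+h+22,u0-3:u0+w+3],None,fx=k,fy=k,interpolation=cv2.INTER_CUBIC)
        m=cv2.matchTemplate(S,T,cv2.TM_CCOEFF_NORMED);_,q,_,l=cv2.minMaxLoc(m);dv=l[1]/k-2
        p=np.array(p0);g=(proj(cc,p-[0,0,.04])[1]-proj(cc,p)[1])/40
        res.append((round(l[0]/k-3,2),round(dv,2),round(q,3),round(dv/g,1)))
    return res
if __name__=='__main__':
    import sys; print(drop(sys.argv[1]), 'teeth:',[round(5.76*i,1) for i in range(5,12)])
E
python3 sd.py side4
```

```text
[(-1.88, 9.0, 0.543, np.float64(33.7)), (-0.12, 8.5, 0.715, np.float64(31.9))] teeth: [28.8, 34.6, 40.3, 46.1, 51.8, 57.6, 63.4]
```

```bash
python3 -m pendant '[[0.25,0,0,0,0,0],[0.25,0,0,0,0,0],[0.2,0,0,0,0,0],[0,0,-0.15,0,0,0],[0,0,-0.1,0,0,0],[0,0,-0.03,0,0,0],[0,0,-0.01,0,0,0],[0,0,0,0,0,0],[0,0,0,0,0,0],[0,0,0,0,0,0]]'; python3 m.py
```

```text
time_s: 24.65
eef_pos: [0.4594, -0.1387, 0.1451]
eef_rot: [0.001, 0.15, 0.989, -0.0]
wrist_force: [0.3, 2.1, 3.0]
opening: -0.004
grasp_force: 1.2
cap shift 1.25 3.75 0.974 drop mm 36.1 t 24.7 z 0.1451 F [0.1 2.1 3. ]
```

```bash
python3 -m pendant '[[0,0,-0.013,0,0,0],[0,0,0,0,0,0],[0,0,0,0,0,0],[0,0,0,0,0,0],[0,0,0,0,0,0],[0,0,0,0,0,0],[0,0,0,0,0,0],[0,0,0.15,0,0,0],[0,0,0.15,0,0,0],[-0.25,0,0,0,0,0]]'; python3 m.py
python3 -m pendant '[[-0.25,0,0,0,0,0],[-0.2,0,0,0,0,0],[0,0,0,0,0,0],[0,0,0,0,0,0],[0,0,0,0,0,0],[0,0,0,0,0,0],[0,0,0,0,0,0],[0,0,0,0,0,0],[0,0,0,0,0,0],[0,0,0,0,0,0]]'; python3 m.py
python3 - <<'E'
from h import *
t=snap('top','top5');s=snap('side','side5')
def en(im):
    g=im.astype(float); lo,hi=np.percentile(g,1),np.percentile(g,99); return np.clip((g-lo)/(hi-lo)*255,0,255).astype(np.uint8)
a=cv2.resize(en(s['color'][134:179,238:274]),(400,500),interpolation=cv2.INTER_NEAREST)
b=cv2.resize(en(t['color'][155:190,192:220]),(400,500),interpolation=cv2.INTER_CUBIC)
cv2.imwrite('pics/c5.png',np.hstack([a,b]))
E
python3 sd.py side5
```

```text
time_s: 25.95
eef_pos: [0.4104, -0.1394, 0.2037]
eef_rot: [0.001, 0.149, 0.989, -0.001]
wrist_force: [-1.8, -1.1, 0.6]
opening: 0.002
grasp_force: 0.0
cap shift 1.5 4.88 0.96 drop mm 46.5 t 26.0 z 0.2001 F [ 0.   2.8 -1.5]
time_s: 27.25
eef_pos: [0.319, -0.1385, 0.2019]
eef_rot: [0.0, 0.15, 0.989, -0.0]
wrist_force: [0.3, 0.4, 0.3]
opening: 0.001
grasp_force: 0.0
cap shift 1.5 4.88 0.96 drop mm 46.5 t 27.3 z 0.2019 F [-0.3  0.5 -0.6]
[(-1.62, 12.12, 0.487, np.float64(45.4)), (-0.75, 22.0, 0.516, np.float64(82.6))] teeth: [28.8, 34.6, 40.3, 46.1, 51.8, 57.6, 63.4]
```

View pics/c5.png

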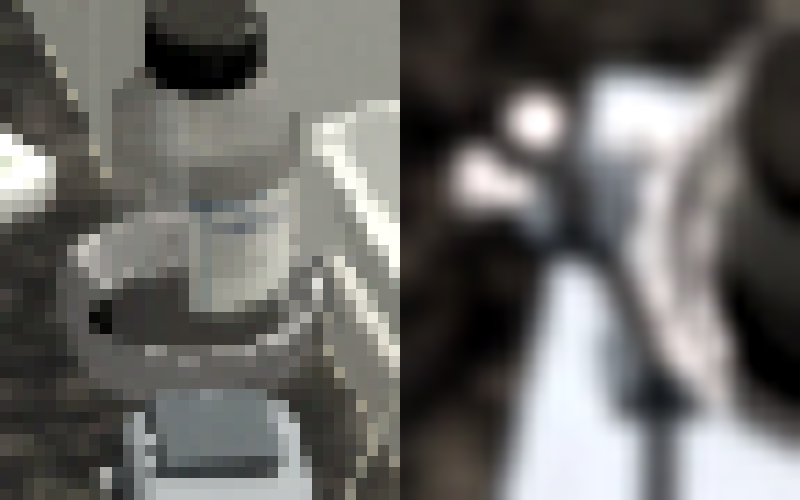

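```bash
python3 - <<'E'
from h import *
P=[]
for f in('top0','top5'):
    im=load(f)['color'][172:214,192:232].astype(float); P.append(cv2.resize(np.clip(im*1.3,0,255).astype(np.uint8),(400,420),interpolation=cv2.INTER_CUBIC))
cv2.imwrite('pics/c6.png',np.hstack(P))
E
```

```text
(no output)
```

View pics/c6.png

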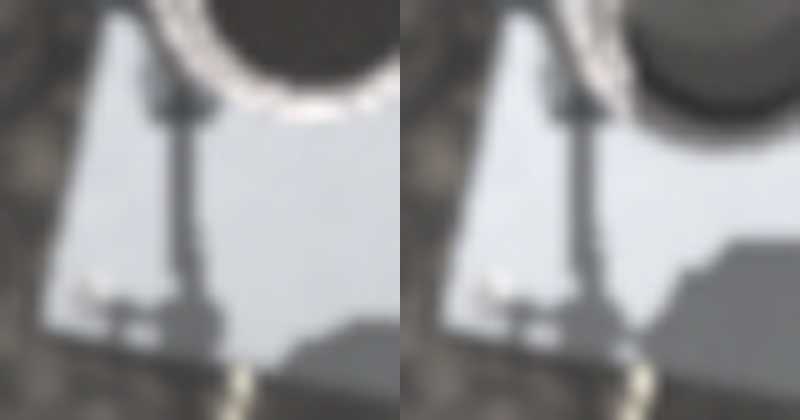

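```bash
python3 - <<'E'
from h import *
for f in('top5','top4'):
    g=load(f)['color'].sum(2)//3
    print(f,*[f'{u:3d}' for u in range(199,226)])
    for v in range(194,211): print(v,' ',*[f'{x:3d}' for x in g[v,199:226]])
E
```

```text
top5 199 200 201 202 203 204 205 206 207 208 209 210 211 212 213 214 215 216 217 218 219 220 221 222 223 224 225
194   170 179 180 179 179 178 177 178 173 151 109  97 125 160 176 179 178 177 177 177 177 177 177 177 175 174 172
195   172 178 179 179 178 177 177 177 174 151 109  95 119 153 173 177 177 177 177 177 177 176 176 175 172 163 152
196   175 178 178 179 179 178 177 177 173 149 108  95 118 151 172 177 177 177 177 177 176 176 176 173 161 137 114
197   176 177 178 178 178 178 178 177 172 150 108  91 106 141 169 176 178 177 178 177 175 172 170 159 137 108  92
198   175 176 179 179 177 178 177 177 172 151 112  92 101 135 169 177 177 177 177 176 166 153 146 132 108  92  88
199   173 172 180 182 178 176 177 177 173 158 126  98 100 135 168 177 177 177 177 171 152 120 107 101  92  88  88
200   166 162 175 182 174 172 174 175 173 163 139 105  99 131 165 175 177 176 174 163 135 101  90  89  88  88  87
201   157 150 158 164 153 151 159 166 162 147 128 101  96 121 151 170 175 175 170 149 115  92  89  88  88  88  88
202   155 146 139 129 114 112 127 140 133 113 100  92  91 101 126 156 171 1
[... 2301 characters left out ...]
  90  89  90  89
205   106 115 120 113  98 115 138 143 129 100  89  89  90  91 102 131 152 147 131 108  93  90  90  90  90  89  89
206    71  76  80  79  78  93 111 119 111  93  85  86  87  91 107 127 129 113 102  93  90  91  90  89  90  89  89
207    65  65  65  63  61  65  74  78  78  73  74  76  78  86 104 117 109 100  92  89  90  91  90  89  89  88  89
208    69  69  69  66  62  60  61  61  59  58  59  60  64  70  81  96 115 123  97  85  86  87  88  88  88  89  89
209    67  67  68  66  65  66  68  66  62  55  53  53  54  58  63  89 137 153 106  74  75  77  80  81  83  85  87
210    65  64  65  65  64  65  70  72  69  61  56  53  54  60  67  92 140 157 103  62  60  63  65  68  71  74  77
```

```bash
python3 m.py; python3 -c "
from bench import ctrl; print(ctrl.hand_in())"
```

```text
cap shift 1.5 4.88 0.96 drop mm 46.5 t 27.45 z 0.2019 F [ 0.1 -0.5 -0.1]
the job is handed in; nothing more can be done
None
```

I stood the bottle in the cup and let the lift down 8 teeth, about 46 mm, in two stages. The pawl now holds it with the pointer within about 3 mm of the collar, judged from their shadows because neither camera shows the two side by side; I handed the job in at 27.5 s of the 72 s allowed, with the arm clear.

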